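# Angle a tube rack past the post into the analyser's loading bay

### The job

Park the blue rack of capped tubes in the analyser's loading bay by pushing it along the worktop with closed fingertips: push one end, then the other, to angle its front end (the one away from the orange tail) in between the two rails, then swing the orange tail in past the red-capped post, until the rack lies flush along the back rail between the end stop and the post. Push gently, never grip, lift or tip the rack, and leave everything else on the table where it is.

Things in the scene. Friction and masses are not known exactly. Their poses are not given: they have to be found in the camera images.
- rack: Blue rack with nine capped sample tubes fixed in it, 200 mm long (x), 34 mm wide (y), body 30 mm tall, caps reach 56 mm; about 0.25 to 0.5 kg, slides on the worktop. Origin: centre of its underside. Its own +x points to the front end, which goes in first (white mark on top); the tail end (-x) is orange.
- rack_front (a point): Middle of the rack's front end face, 15 mm up.
- rack_tail (a point): Middle of the rack's orange tail end face, 15 mm up.
- bay: Fixed loading bay of 30 mm tall aluminium rails; a green mark on the worktop shows the place to park. Origin: on the worktop, at the rack's centre when it is parked flush on the back rail. +x points inward to the end stop, +y to the open side, where the robot stands. Back rail face at y = -17 mm, from x = -123 to 122 mm; behind it (y below -30 mm) a white sampler housing, 40 mm tall.
- bay_stop (a point): Middle of the end stop's face, 15 mm up, at x = 112 mm in the bay's frame. The stop is square to the back rail and closes the bay's inner end.
- bay_lip (a point): Corner where the front rail's inner face begins, 15 mm up (bay frame x = 34, y = 52 mm). The front rail, 8 mm thick, runs from here parallel to the back rail to the end stop, so the gap for the rack is 69 mm wide. A flared lip leads outward from here to x = 3, y = 77 mm. From the lip to the post the bay is open on its +y side.
- post: Fixed steel post with a red cap, 28 mm in diameter, 70 mm tall, at the outer end of the bay, in line with the parking place (about x = -130 mm in the bay's frame, y = 6 to 14 mm). Origin: centre of its foot.
- cup_a: White specimen cup, 56 mm wide, 55 mm tall; loose bystander, leave alone. Origin: centre of its underside.
- cup_b: Clear specimen cup, 56 mm wide, 55 mm tall; loose bystander, leave alone. Origin: centre of its underside.
- jar: White jar with blue cap, 48 mm wide, 60 mm tall; loose bystander, leave alone. Origin: centre of its underside.
- spray: White spray bottle with blue label, 56 mm wide, 170 mm tall; loose bystander, leave alone. Origin: centre of its underside.
- carton: Cardboard carton, 100 x 60 x 45 mm tall; loose bystander, leave alone. Origin: centre of its underside.
- spare_rack: Empty grey tube rack, 160 x 34 x 30 mm tall, not to be used; loose bystander, leave alone. Origin: centre of its underside.
- oximeter: White handheld oximeter, 90 x 50 x 38 mm tall; loose bystander, leave alone. Origin: centre of its underside.

How it is judged:
By the outcome, as a careful person would: the job done as asked, in the order asked, and still so for the second after the job is handed in, with the robot touching nothing.
It also fails if it takes over 67 s, if anything falls off the work surface, if the arm or the gripper's body presses on something with over 40 N, if the wrist force passes 120 N, or if a joint passes its speed limit or range.

### The arm

A 6-joint arm with a two-finger parallel gripper is mounted at the origin on the work surface. World frame = base frame: x ahead of the robot, y to its left, z up, the work surface at z = 0. Lengths are in mm, angles in rad, forces in N, time in s.
With the tool pointing down it reaches from about 275 to 775 mm from the base axis. Payload 14.6 kg.
Tool frame: the origin (TCP) lies at the very end of the fingers, on their centre line; the grasp point (between the pads) lies 19 mm behind it; z points along the fingers, y is the line along which they close (so a half turn about z gives the same grasp; the last joint's range is limited). The gripper opens to 85 mm and grips with 20 to 120 N. Pads are 22 mm wide; open, the fingers measure 114 mm over their backs; the gripper's body (76 mm by 85 mm) begins 54 mm behind the grasp point. The pads swing forward as they close: fully open they stand 13 mm farther back than shut.
Start: joints at [1.032, 0.263, -0.048, 1.259, 0, 1.415], TCP at [196.589, 486.807, 231.278] pointing down, gripper open.
Joint ranges: [-2.65, 2.65], [-0.89, 1.7], [-1.18, 1.37], [-2.13, 2.11], [-1.35, 1.29], [-3.14, 3.14]. Speed limits (rad/s): [1.89, 1.89, 2.57, 2.79, 3.14, 3.14].

### API

Orientations are given as [roll, pitch, yaw] about the fixed x, y, z axes, in that order (R = Rz(yaw) Ry(pitch) Rx(roll)).
In Python, from workcell import manip gives the robot as it stands.
- The arm moves only by the tool steer_hand, called after "Call:" as name(argument=value, ...), one argument or row to a line, values as JSON. Schema: {"type":"object","properties":{"rows":{"type":"array","items":{"type":"array","items":{"type":"array","items":{"type":"number"},"minItems":5,"maxItems":5},"minItems":1,"maxItems":20},"minItems":1,"maxItems":1},"only":{"type":"string"},"quiet":{"type":"boolean"},"lines":{"type":"string"}},"required":["rows"],"additionalProperties":false}. rows is a list that holds a single list of rows (three levels of brackets), with 1 to 20 rows, each of 5 numbers: the finger opening in mm, then dx, dy, dz in parts of the range, where 1.0 means 600 mm, then a turn about the tool's z in fractions of the full range, 1 being 180 degrees; each row shifts and turns the commanded pose from where the row before left it, along the tool's axes as they then stand; what a row does not reach is not made up. A row lasts 1/12 s, in which the tool goes at most 41.7 mm and 0.125 rad, less where a joint would pass 70% of its speed; a pose out of reach is approached as far as the arm can. The fingers move at their own pace and stop on an object; the grip force is fixed at half the most. Time passes only in rows, so rows that do not move let the fingers close. The tool returns the time, the measured TCP pose, the force, the opening and the grip force at its end. only (a regular expression) keeps the lines of the reply that match it, lines (a string "A,B") keeps lines A to B, and quiet returns only ok. A shift or turn number past 1, either way, is cut back to 1. Input that does not fit is refused with a message, and nothing moves.
- manip.read_state(): the state, without advancing time (a new reading comes with each control period).
- manip.capture(name): name is "scene" or "top" or "wrist"; returns the picture (384x512x3 uint8, red, green, blue); there is no depth.
- manip.camera_params(name): a dict with "fx", "fy", "cx", "cy" (pixels), "k1" (the pictures are not rectified: a ray, as slopes to the right and down, at radius r is drawn at 1 + k1 r^2 times it, then the intrinsics apply), "R" (3x3) and "t" (3): a world point X has camera coordinates R X + t; the wrist camera has in their place "mount" (4x4, takes a point from camera to tool coordinates, whose origin is the TCP and whose axes are the flange's). Camera axes: x right, y down, z forward; pixel columns grow to the right and rows downward; lengths in mm; the calibration is good to about 2 mm. A picture is of the moment at which its call begins: read the wrist's pose just before it. camera_params takes no time and is no camera call.
- manip.finish_job(): hands the job in; it is judged then, once.
The state is a dict: "t": time; "q": joint angles; "joint_vel": joint speeds; "joint_efforts": joint torques, N m; "ee_pos": TCP position; "ee_rot": TCP orientation; "force": force on the tool from outside, world axes, zero at the start; "torque": the same for the moment, N m; "width": finger opening in mm; "gripper_force": force on a finger pad.
Only numpy, scipy, OpenCV 4.12 (cv2) and the standard library are available. Lean on these libraries where they do the work, as an engineer would, in place of code of your own. Each camera call takes 0.05 s, during which the arm holds its last target. There are 200 camera calls.

## Working session

There is one attempt and no reset: what is moved stays moved. The work goes in short steps, Python scripts to look and compute and a tool call to move; the robot and the scene stay as the last step left them, time stands still between calls to the robot, and variables do not carry over. Pictures are saved under pics/ and viewed, at most 10 in all, crops included, and the job is handed in when it is done.

```bash
ls; mkdir -p pics; python3 - <<'E'
from workcell import manip
import cv2,numpy as np
for n in("scene","top"):
    cv2.imwrite(f"pics/{n}0.png",manip.capture(n)[:,:,::-1]); print(n,manip.camera_params(n))
print(manip.camera_params("wrist")); s=manip.read_state(); print(s)
E
```

```text
pics
workcell.py
scene {'fx': 493.7027688318821, 'fy': 493.7027688318821, 'cx': 251.2824225653312, 'cy': 197.3744577182269, 'k1': 0.038348685346986454, 'R': array([[-0.5532435 ,  0.83301078,  0.00382999],
       [ 0.59473267,  0.39820224, -0.69837528],
       [-0.58327925, -0.38409376, -0.71572152]]), 't': array([ 287.43288855, -297.57645264, 1641.62647456])}
top {'fx': 493.607149168902, 'fy': 493.607149168902, 'cx': 260.60452357663206, 'cy': 197.71813202528554, 'k1': -0.2077837562929661, 'R': array([[-0.00715117, -0.9999703 ,  0.00287536],
       [-0.99658221,  0.00689023, -0.08231908],
       [ 0.08229682, -0.00345421, -0.99660188]]), 't': array([  13.04969256,  534.1757904 , 1660.78739623])}
{'fx': 344.29612555415196, 'fy': 344.29612555415196, 'cx': 255.12192313726672, 'cy': 184.59440015928934, 'k1': -0.09023176249321427, 'mount': array([[-3.86224061e-04, -9.46082359e-01, -3.23925949e-01,
         8.44772871e+01],
       [ 9.99999925e-01, -3.66612873e-04, -1.21565008e-04,
         7.07824184e-01],
       [-3.74491362e-06, -3.23925972e-01,  9.46082430e-01,
        -1.42065321e+02],
       [ 0.00000000e+00,  0.00000000e+00,  0.00000000e+00,
         1.00000000e+00]])}
{'t': 0.1, 'q': array([ 1.03169377e+00,  2.63457671e-01, -4.88661443e-02,  1.25941283e+00,
        3.55158663e-05,  1.41549239e+00]), 'joint_vel': array([ 2.18112898e-03,  3.90766914e-04,  1.12088030e-03,  8.04437805e-05,
       -8.73575938e-04,  3.36847099e-04]), 'joint_efforts': array([ 3.02974149e-03, -6.38578105e+01,  3.85064828e+01,  9.94849921e-03,
       -1.24524536e-04, -5.43390740e-06]), 'ee_pos': array([196.45158481, 486.5903181 , 230.88491065]), 'ee_rot': array([-3.14066915e+00, -1.80536736e-04,  2.75779393e+00]), 'force': array([-0.74734738,  0.21242344,  0.1260858 ]), 'torque': array([ 0.00248259,  0.0068463 , -0.00087981]), 'gripper_force': 0.0, 'width': 85.54241581223253}
```

View pics/top0.png

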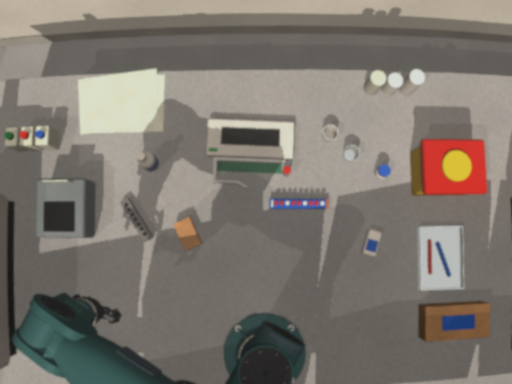

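View pics/scene0.png

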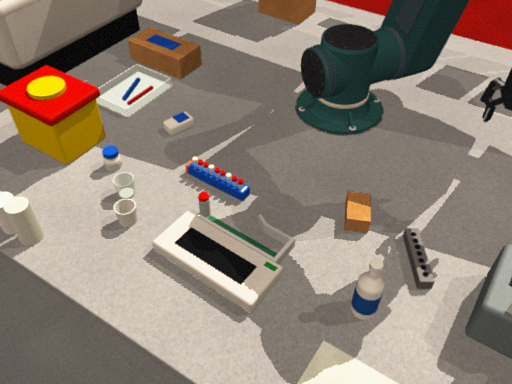

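The top view shows the rack at about (298,203), with its orange tail on the right (327,203). The bay strip is at about (248,168), the post's red cap at (287,170), and the end stop on the left near (214,170). The scene view agrees: the rack is on the robot side of the bay and the lip at (290,240). I'll measure roughly, then look with the wrist camera.

```bash
cat > h.py <<'E'
from workcell import manip
import cv2,numpy as np
from scipy.spatial.transform import Rotation as Ro
def cam(n,s=None):
    p=manip.camera_params(n)
    if n=="wrist":
        T=np.eye(4);T[:3,:3]=Ro.from_euler("xyz",s["ee_rot"]).as_matrix();T[:3,3]=s["ee_pos"]
        W=np.linalg.inv(T@p["mount"]);p["R"],p["t"]=W[:3,:3],W[:3,3]
    return p
def ray(p,uv,z):
    d=(np.array(uv,float)-[p["cx"],p["cy"]])/[p["fx"],p["fy"]];m=d.copy()
    for _ in range(20): m=d/(1+p["k1"]*(m@m))
    w=p["R"].T@[m[0],m[1],1];c=-p["R"].T@p["t"]
    return (c+w*(z-c[2])/w[2])[:2]
def proj(p,X):
    c=p["R"]@np.array(X,float)+p["t"];m=c[:2]/c[2];m=m*(1+p["k1"]*(m@m))
    return m*[p["fx"],p["fy"]]+[p["cx"],p["cy"]]
E
python3 - <<'E'
from h import *
p=cam("top")
for n,uv,z in [("post",(287,170),70),("tail",(328,203),30),("front",(270,203),30),("backrail R",(285,161),30),("backrailL",(212,159),30),("stop",(214,170),30),("lip",(245,183),30),("cup_a",(351,152),50),("jar",(384,170),60),("carton",(187,233),45),("oxi",(373,242),38),("spray",(148,160),100)]:
    print(n,ray(p,uv,z).round())
E
python3 -c "
import cv2;i=cv2.imread('pics/top0.png')[110:220,195:340];cv2.imwrite('pics/top0c.png',cv2.resize(i,None,fx=5,fy=5,interpolation=2))"
```

```text
post [622. -79.]
tail [ 514. -220.]
front [515. -22.]
backrail R [659. -75.]
backrailL [668. 175.]
stop [630. 168.]
lip [584.  62.]
cup_a [ 686. -300.]
jar [ 623. -411.]
carton [415. 258.]
oxi [ 379. -371.]
spray [656. 381.]
```

View pics/top0c.png

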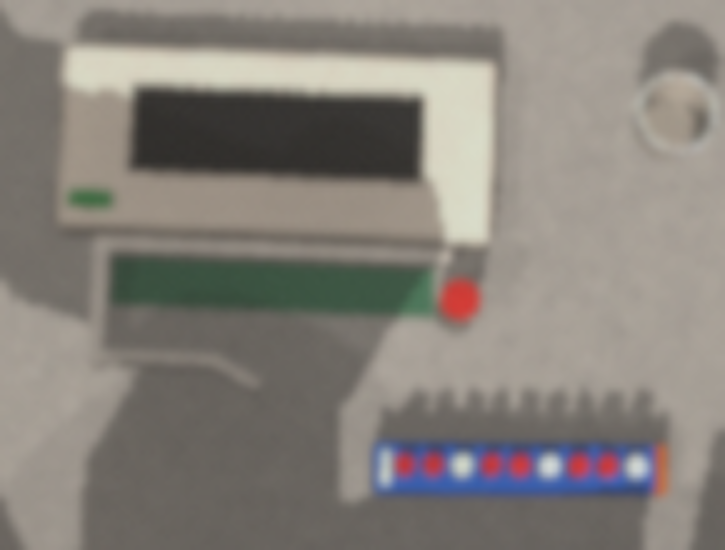

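The rows are not in the units I measure in: shifts go in shares of 600 mm and turns go in shares of 180 degrees. I convert before sending: -28 mm is -0.0467, -22 mm is -0.0367, -0.1 rad is -0.0318.

Call:
steer_hand(
  rows=[
    [[0, -0.0467, -0.0367, -0.0017, 0], [0, -0.0467, -0.0367, -0.0017, 0], [0, -0.0467, -0.0367, -0.0017, 0], [0, -0.0467, -0.0367, -0.0017, 0], [0, -0.0467, -0.0367, -0.0017, 0], [0, -0.0467, -0.0367, -0.0017, 0], [0, -0.0467, -0.0367, -0.0017, 0], [0, -0.0467, -0.0367, -0.0017, 0], [0, -0.0467, -0.0367, -0.0017, 0], [0, -0.0467, -0.0367, -0.0017, 0], [0, -0.0467, -0.0367, -0.0017, 0], [0, -0.0467, -0.0367, -0.0017, 0], [0, -0.0467, -0.0367, -0.0017, 0], [0, -0.0467, -0.0367, -0.0017, 0], [0, -0.0467, -0.0367, -0.0017, 0], [0, -0.0467, -0.0367, -0.0017, 0], [0, 0, 0, 0, -0.0318], [0, 0, 0, 0, -0.0318], [0, 0, 0, 0, -0.0318], [0, 0, 0, 0, -0.0255]],
  ],
)

```text
t: 1.77
ee_pos: [480.1, -7.6, 246.9]
ee_rot: [3.141, -0.001, -3.141]
force: [-0.1, 0.3, 1.1]
width: -0.3
gripper_force: 0.0
```

```bash
python3 - <<'E'
from h import *
s=manip.read_state();print(s["ee_pos"],s["ee_rot"],s["joint_vel"].round(3))
im=manip.capture("wrist");np.save("w1.npy",im);np.save("w1s.npy",s,allow_pickle=True);cv2.imwrite("pics/w1.png",im[:,:,::-1])
E
```

```text
[480.10705211  -7.6400599  246.93965282] [ 3.14144373e+00 -7.75993422e-04 -3.14078133e+00] [ 0.005 -0.004 -0.002  0.001 -0.002 -0.925]
```

View pics/w1.png

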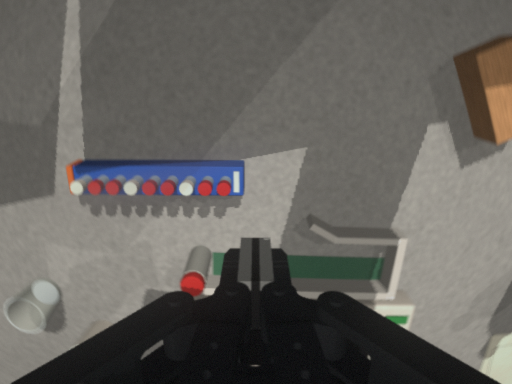

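Wrist view: the rack is at (70–245, 160–195) with the tail at left. The post cap is at (193,284), the green mark at (213–383, 253–280), the lip at (310–345, 220–240) and the end stop at x≈395. I'll measure from a settled image.

```bash
cat >> h.py <<'E'
def grab(n="wrist"):
    s=manip.read_state();im=manip.capture(n);return im,cam(n,s),s
def masks(im):
    h=cv2.cvtColor(im,cv2.COLOR_RGB2HSV).astype(int);H,S,V=h[...,0],h[...,1],h[...,2]
    return dict(blue=(H>105)&(H<128)&(S>120)&(V>50),green=(H>60)&(H<95)&(S>60)&(V>30),
      red=((H<6)|(H>174))&(S>140)&(V>90),orange=(H>7)&(H<20)&(S>150)&(V>110))
def biggest(m):
    n,l,st,c=cv2.connectedComponentsWithStats(m.astype(np.uint8));i=1+st[1:,4].argmax();return l==i
E
python3 - <<'E'
from h import *
im,p,s=grab();np.save("w1.npy",im);cv2.imwrite("pics/w2.png",im[:,:,::-1]);print(s["ee_pos"],s["ee_rot"])
m=masks(im)
for k in m:
    b=biggest(m[k]);v,u=np.nonzero(b);print(k,b.sum(),u.min(),u.max(),v.min(),v.max(),u.mean().round(1),v.mean().round(1))
def edge(b,us):
    return np.array([(u,np.nonzero(b[:,u])[0].min()) for u in us],float)
B=biggest(m["blue"]);e=edge(B,range(90,235,5));W=np.array([ray(p,q,0) for q in e-[0,.5]]);f=np.polyfit(W[:,1],W[:,0],1);print("rack near base line x=a*y+b",f,"res",np.std(W[:,0]-np.polyval(f,W[:,1])))
G=biggest(m["green"])
for lab,fn in(("near",np.min),("far",np.max)):
    e=np.array([(u,fn(np.nonzero(G[:,u])[0])) for u in range(222,375,6) if not 235<u<280 or lab=="near" and not 225<u<285],float)
    W=np.array([ray(p,q+[0,-.5 if lab=="near" else .5],0) for q in e]);f=np.polyfit(W[:,1],W[:,0],1);print("green",lab,f,np.std(W[:,0]-np.polyval(f,W[:,1])))
v,u=np.nonzero(G);print("green L,R",ray(p,(u.min()-.5,v[u==u.min()].mean()),0),ray(p,(u.max()+.5,v[u==u.max()].mean()),0))
big=cv2.resize(im[145:305,60:420],None,fx=2.2,fy=2.2,interpolation=cv2.INTER_CUBIC);cv2.imwrite("pics/w2c.png",big[:,:,::-1])
E
```

```text
[480.06804914  -7.47886309 247.00913275] [ 3.14143697e+00 -6.48584733e-04 -3.13570595e+00]
blue 2709 72 242 158 194 161.9 169.8
green 1935 287 381 256 280 333.3 268.3
red 420 179 202 272 294 190.3 282.5
orange 105 66 80 158 181 69.6 169.2
rack near base line x=a*y+b [2.10188735e-02 5.02094840e+02] res 1.6527915145691128Traceback (most recent call last):
  File "<stdin>", line 11, in <module>
    return _wrapreduction(a, np.minimum, 'min', axis, None, out,
                          keepdims=keepdims, initial=initial, where=where)
    return ufunc.reduce(obj, axis, dtype, out, **passkwargs)
           ~~~~~~~~~~~~^^^^^^^^^^^^^^^^^^^^^^^^^^^^^^^^^^^^^
ValueError: zero-size array to reduction operation minimum which has no identity
```

```bash
python3 - <<'E'
from h import *
im=np.load("w1.npy");s=manip.read_state();p=cam("wrist",s);m=masks(im)
G=m["green"].copy();G[:245]=0;G[:,386:]=0;G[:,:205]=0
for lab,fn in(("near",np.min),("far",np.max)):
    e=np.array([(u,fn(np.nonzero(G[:,u])[0])) for u in list(range(218,232,3))+list(range(295,375,5)) if G[:,u].sum()>8],float)
    W=np.array([ray(p,q+[0,-.5 if lab=="near" else .5],0) for q in e]);f=np.polyfit(W[:,1],W[:,0],1);print("green",lab,f,np.std(W[:,0]-np.polyval(f,W[:,1])))
v,u=np.nonzero(G);print("green L,R",u.min(),u.max(),ray(p,(u.min()-.5,v[u==u.min()].mean()),0),ray(p,(u.max()+.5,v[u==u.max()].mean()),0))
print("post",ray(p,(190.5,283),68))
cv2.imwrite("pics/w2c.png",cv2.resize(im[145:305,60:420],None,fx=2.2,fy=2.2,interpolation=cv2.INTER_CUBIC)[:,:,::-1])
t=manip.capture("top");pt=cam("top");mt=masks(t)
for k in("blue","orange","red"):
    M=mt[k].copy();M[:,:200]=0;M[:,340:]=0;M[:150]=0;M[220:]=0
    if k=="red": M[185:]=0
    v,u=np.nonzero(M);print("top",k,M.sum(),ray(pt,(u.mean(),v.mean()),70 if k=="red" else 30),u.min(),u.max(),v.min(),v.max())
E
```

```text
green near [5.98147744e-02 6.24367448e+02] 0.3995446845397277
green far [7.03196623e-02 6.55819326e+02] 0.8467824736865233
green L,R 211 381 [636.87763222 -64.96536298] [635.86552758 159.70928689]
post [620.51426515 -78.20665914]
top blue 79 [ 505.74939485 -154.12256005] 298 323 199 208<stdin>:14: RuntimeWarning: Mean of empty slice.
  ret = ret.dtype.type(ret / rcount)
Traceback (most recent call last):
ValueError: zero-size array to reduction operation minimum which has no identity
```

View pics/w2c.png

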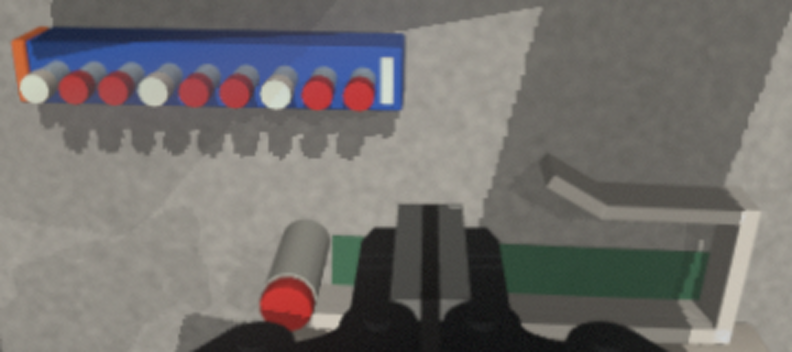

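The crop shows the rack's top corners at about (402,108) and (22,103), the lip corner at (602,219), the inner stop corners at (738,221) and (718,330), and the post cap at (288,303).

```bash
python3 - <<'E'
from h import *
p=cam("wrist",manip.read_state())
P={}
for n,c,z in [("front far top",(402,108),30),("front near top",(403,44),30),("front near base",(404,36),0),("tail far top",(21,103),30),("tail near top",(38,50),30),("tail near base",(47,29),0),("lip",(602,219),30),("flare",(548,184),30),("stopF",(738,221),30),("stopB",(718,331),30),("railL",(312,316),30),("greenNL",(333,235),0),("greenFL",(333,286),0),("greenNR",(708,250),0),("mark",(387,80),30)]:
    P[n]=ray(p,(60+c[0]/2.2,145+c[1]/2.2),z);print(n,P[n].round(1))
print("capline",[ray(p,(60+c[0]/2.2,145+c[1]/2.2),56).round(1) for c in((36,87),(359,92))])
E
```

```text
front far top [529.8 -20.4]
front near top [496.3 -19.3]
front near base [500.3 -19.9]
tail far top [ 526.1 -218.6]
tail near top [ 497.6 -204.2]
tail near base [ 494.4 -213.6]
lip [594.3  85.8]
flare [573.1  55.6]
stopF [596.9 161. ]
stopB [669.  159.5]
railL [655.1 -73.8]
greenNL [620.1 -63.5]
greenFL [655.1 -65.4]
greenNR [632.9 159.2]
mark [514.9 -27.7]
capline [array([ 508.6, -194.1]), array([512.1, -39.3])]
```

Converted, 30 mm is 0.05, -6.5 mm is -0.0108.

```bash
cat >> h.py <<'E'
O=np.array([645.3,48.7]);A=np.arctan2(.998,.0595);M=np.array([[np.cos(A),np.sin(A)],[-np.sin(A),np.cos(A)]])
def bay(w): return M@(np.asarray(w)-O)
def world(b): return O+M.T@np.asarray(b)
E
```

Call:
steer_hand(
  rows=[
    [[0, 0.0033, -0.0108, 0.0483, 0], [0, 0.0033, -0.0108, 0.05, 0], [0, 0.0033, -0.0108, 0.05, 0], [0, 0.0033, -0.0108, 0.05, 0], [0, 0.0033, -0.0108, 0.05, 0], [0, 0.0033, -0.0108, 0.05, 0], [0, 0.0033, -0.0108, 0.0483, 0], [0, 0.0033, -0.0108, 0.0483, 0], [0, 0, 0, 0, 0], [0, -0.0133, 0, 0, 0], [0, -0.01, 0, 0, 0], [0, -0.0067, 0, 0, 0], [0, -0.0067, 0, 0, 0], [0, -0.0067, 0, 0, 0], [0, -0.0067, 0, 0, 0], [0, -0.0067, 0, 0, 0], [0, -0.0067, 0, 0, 0], [0, -0.0067, 0, 0, 0], [0, -0.0067, 0, 0, 0], [0, -0.0067, 0, 0, 0]],
  ],
)

```text
t: 3.58
ee_pos: [514.3, -59.4, 10.3]
ee_rot: [-3.142, -0.0, 3.138]
force: [-3.6, 0.4, 2.8]
width: -0.1
gripper_force: 1.4
```

Converted, 20 mm is 0.0333, 12 mm is 0.02.

Call:
steer_hand(
  rows=[
    [[0, -0.0067, 0, 0, 0], [0, -0.0067, 0, 0, 0], [0, -0.0067, 0, 0, 0], [0, -0.0067, 0, 0, 0], [0, 0, 0, 0, 0], [0, 0.02, 0, 0, 0], [0, 0.0333, 0, 0, 0], [0, 0, 0, 0, 0]],
  ],
)

```text
t: 4.25
ee_pos: [495.1, -58.9, 10.0]
ee_rot: [3.141, -0.002, 3.138]
force: [0.6, 0.3, -0.4]
width: -0.2
gripper_force: 0.0
```

```bash
python3 - <<'E'
from h import *
im,p,s=grab();cv2.imwrite("pics/w3.png",im[:,:,::-1])
t=manip.capture("top");cv2.imwrite("pics/t3.png",t[:,:,::-1]);c=t[130:235,195:345]
b=cv2.resize(c,None,fx=5,fy=5,interpolation=2);cv2.imwrite("pics/v3.png",np.hstack([b[:,:,::-1]]))
E
```

```text
(no output)
```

View pics/v3.png

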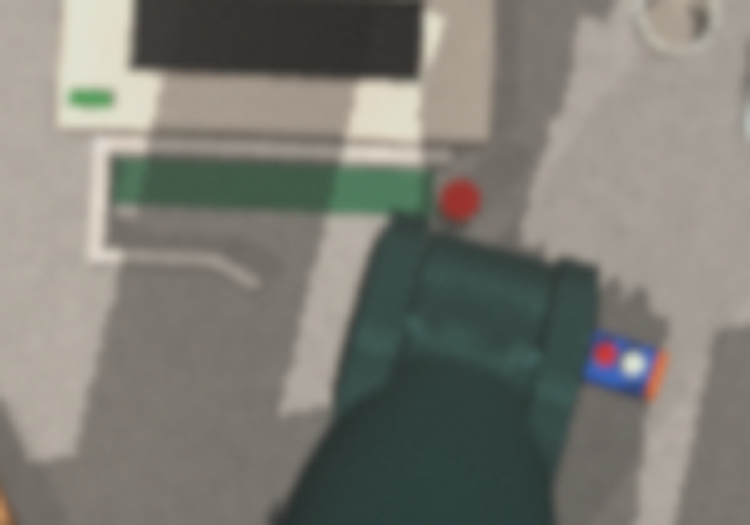

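Top view: the rack has turned, with its tail at (660,375) in the crop. The arm hides the rest, so I'll rise and measure with the wrist camera using the red caps.

Converted, -25 mm is -0.0417, -20 mm is -0.0333.

```bash
cat >> h.py <<'E'
def rack(im,p,box=None):
    m=masks(im)["red"].astype(np.uint8)
    n,l,st,c=cv2.connectedComponentsWithStats(m);B=biggest(masks(im)["blue"]);ys,xs=np.nonzero(B)
    hull=cv2.dilate(cv2.fillConvexPoly(np.zeros(m.shape,np.uint8),cv2.convexHull(np.c_[xs,ys].astype(np.int32)),1),np.ones((13,13)))
    m=m*hull;v,u=np.nonzero(m);W=np.array([ray(p,q,54) for q in np.c_[u,v]])
    o=biggest(masks(im)["orange"]&(cv2.dilate(hull,np.ones((25,25)))>0));v,u=np.nonzero(o);T=ray(p,(u.mean(),v.mean()),27)
    mu=W.mean(0);d=np.linalg.svd(W-mu,full_matrices=False)[2][0];d=d*np.sign(d@(mu-T))
    ext=(W-mu)@d
    ctr=mu-12.5*d;b=bay(ctr);db=M@d
    print("red px",len(W),"red span",np.ptp(ext).round(1),"| centre",ctr.round(1),"bay",b.round(1),"theta",np.degrees(np.arctan2(db[1],db[0])).round(1),"orange dist",((ctr-T)@d).round(1),((ctr-T)@[-d[1],d[0]]).round(1))
    return ctr,d
E
```

Call:
steer_hand(
  rows=[
    [[0, 0.0067, 0, -0.0333, 0], [0, 0.0067, -0.01, -0.0417, 0], [0, 0.0067, -0.01, -0.0417, 0], [0, 0.0067, -0.01, -0.0417, 0], [0, 0.0067, -0.01, -0.0417, 0], [0, 0.0067, -0.01, -0.0417, 0], [0, 0.0067, -0.01, -0.0417, 0], [0, 0.0067, -0.01, -0.0333, 0], [0, 0, 0, 0, 0], [0, 0, 0, 0, 0]],
  ],
)

```text
t: 5.18
ee_pos: [467.0, -101.8, 201.1]
ee_rot: [-3.141, 0.003, 3.137]
force: [0.4, 0.9, -0.7]
width: 0.1
gripper_force: 0.0
```

```bash
python3 - <<'E'
from h import *
p1=manip.read_state();rack(np.load("w1.npy"),cam("wrist",dict(ee_pos=[480.07,-7.48,247.0],ee_rot=[3.14144,-.00065,-3.1357])))
im,p,s=grab();cv2.imwrite("pics/w4.png",im[:,:,::-1]);rack(im,p);print(s["ee_pos"],s["ee_rot"])
E
```

```text
red px 752 red span 150.0 | centre [ 512.6 -111.6] bay [-168.  123.] theta 1.9 orange dist 103.7 -7.3
red px 954 red span 149.9 | centre [ 535.8 -127. ] bay [-181.9   98.8] theta -15.9 orange dist 90.5 4.8
[ 467.01104723 -101.83750225  201.11760597] [-3.14068169e+00  2.61391249e-03  3.13726037e+00]
```

View pics/w4.png

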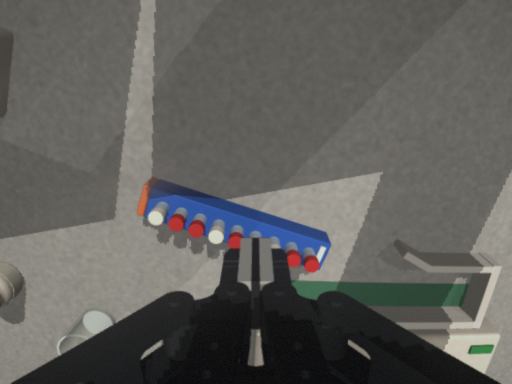

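Wrist view: the rack is angled, with the orange tail at (143,198) and the front at (325,250). It's in the open and not touching the post, and the lip is at (400,245). Angle is about 16°, so I'll give the front one more small push to reach about 19°.

Converted, 27 mm is 0.045, -8 mm is -0.0133.

Call:
steer_hand(
  rows=[
    [[0, -0.005, 0.01, 0.045, 0], [0, -0.005, 0.01, 0.045, 0], [0, -0.0067, 0.01, 0.045, 0], [0, -0.0067, 0.01, 0.045, 0], [0, -0.0067, 0.01, 0.045, 0], [0, -0.0067, 0.01, 0.045, 0], [0, -0.0067, 0.01, 0.045, 0], [0, -0.0067, 0.0017, 0.0033, 0], [0, 0, 0, 0, 0], [0, -0.0133, 0, 0, 0], [0, -0.0133, 0, 0, 0], [0, -0.0083, 0, 0, 0], [0, -0.0067, 0, 0, 0], [0, -0.0067, 0, 0, 0], [0, -0.0067, 0, 0, 0], [0, -0.0067, 0, 0, 0], [0, -0.0067, 0, 0, 0], [0, 0, 0, 0, 0]],
  ],
)

```text
t: 6.73
ee_pos: [537.6, -58.6, 9.3]
ee_rot: [-3.142, 0.0, 3.138]
force: [-0.0, 0.1, 0.2]
width: -0.2
gripper_force: 0.0
```

Converted, -30 mm is -0.05, -20 mm is -0.0333.

Call:
steer_hand(
  rows=[
    [[0, 0.0333, 0, 0, 0], [0, 0.015, 0.0083, -0.0333, 0], [0, 0.015, 0.0133, -0.05, 0], [0, 0.015, 0.0133, -0.05, 0], [0, 0.015, 0.0133, -0.05, 0], [0, 0.015, 0.0133, -0.05, 0], [0, 0.015, 0.0133, -0.05, 0], [0, 0.015, 0.0133, -0.05, 0], [0, 0.015, 0.0117, -0.05, 0], [0, 0, 0, 0, 0], [0, 0, 0, 0, 0]],
  ],
)

```text
t: 7.65
ee_pos: [445.7, 1.9, 240.5]
ee_rot: [-3.141, 0.003, 3.138]
force: [0.1, -0.4, -1.3]
width: -0.1
gripper_force: 0.0
```

```bash
cat >> h.py <<'E'
def rack2(im,p):
    "axis from red caps, along-position from the orange tail (centroid 96 mm behind centre)"
    import io,contextlib
    with contextlib.redirect_stdout(io.StringIO()): c,d=rack(im,p)
    mk=masks(im);o=mk["orange"].copy();B=biggest(mk["blue"]);o&=cv2.dilate(B.astype(np.uint8),np.ones((15,15)))>0
    v,u=np.nonzero(o);T=ray(p,(u.mean(),v.mean()),25);c=c+d*(96-(c-T)@d);b=bay(c);db=M@d
    th=np.arctan2(db[1],db[0]);n=np.array([-db[1],db[0]])
    print("centre",b.round(1),"theta",np.degrees(th).round(1),"npx",o.sum(),"front lo",(b+100*db-17*n).round(1),"tail",(b-100*db).round(1),"tail world",world(b-100*db).round(1),"u world",d.round(3))
E
python3 - <<'E'
from h import *
im,p,s=grab();cv2.imwrite("pics/w5.png",im[:,:,::-1]);rack(im,p);rack2(im,p);print(s["ee_pos"],s["ee_rot"])
E
```

```text
red px 876 red span 149.0 | centre [ 539.3 -125. ] bay [-179.7   95.4] theta -18.1 orange dist 92.6 5.7
centre [-177.2   94.6] theta -18.1 npx 71 front lo [-87.4  47.4] tail [-272.3  125.7] tail world [ 503.6 -215.6] u world [0.367 0.93 ]
[445.6725286    1.94487386 240.48686242] [-3.14108591e+00  3.08078308e-03  3.13837667e+00]
```

View pics/w5.png

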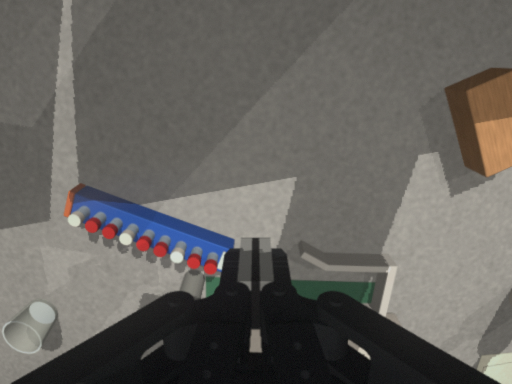

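The rack is at about -18° with its centre at bay (-177, 95), lined up with the gap as the picture shows (tail at (75,200), front near (228,250), clear of the post). Next I go behind the tail.

Converted, -31.4 mm is -0.0523, -5.5 mm is -0.0092, -0.119 rad is -0.0379.

Call:
steer_hand(
  rows=[
    [[0, -0.0092, -0.0523, 0.0267, 0], [0, -0.0092, -0.0523, 0.0267, 0], [0, -0.0092, -0.0523, 0.0267, 0], [0, -0.0092, -0.0523, 0.0267, 0], [0, -0.0092, -0.0523, 0.0267, 0], [0, -0.0092, -0.0523, 0.0267, 0], [0, -0.0092, -0.0523, 0.0267, 0], [0, -0.0092, -0.0523, 0.0267, 0], [0, 0, 0, 0.0167, -0.0379], [0, 0, 0, 0.0167, -0.0379], [0, 0, 0, 0.0167, -0.0379], [0, 0, 0, 0.0167, -0.0379], [0, 0, 0, 0.0167, -0.0379], [0, 0, 0, 0.0167, -0.0379], [0, 0, 0, 0.0167, -0.0379], [0, 0, 0, 0.0167, -0.0379], [0, 0, 0, 0.0167, -0.0379], [0, 0, 0, 0.0167, -0.0379]],
  ],
)

```text
t: 9.2
ee_pos: [487.3, -249.3, 9.2]
ee_rot: [3.139, 0.001, -1.95]
force: [-0.5, 1.0, -0.3]
width: 0.1
gripper_force: 0.0
```

```bash
python3 - <<'E'
from h import *
s=manip.read_state();R=Ro.from_euler("xyz",s["ee_rot"]).as_matrix();print(s["ee_pos"],s["ee_rot"],s["joint_vel"].round(2))
tgt=np.array([503.6,-215.6])-36*np.array([.371,.928]);print("tool xy to start",(R.T@np.r_[tgt-s["ee_pos"][:2],0]).round(1), "u tool",(R.T@[.371,.928,0]).round(3))
E
```

```text
[ 487.30077026 -249.26137517    9.20686193] [ 3.13920870e+00  5.92748503e-04 -1.94990407e+00] [-0.    0.14 -0.16 -0.3  -0.   -1.42]
tool xy to start [-1.3 -2.6 -0. ] u tool [-0.999 -0.001  0.001]
```

Converted, -8 mm is -0.0133, -2.6 mm is -0.0043.

Call:
steer_hand(
  rows=[
    [[0, 0, -0.0043, 0, 0], [0, -0.0133, 0, 0, 0], [0, -0.01, 0, 0, 0], [0, -0.0067, 0, 0, 0], [0, -0.0067, 0, 0, 0], [0, -0.0067, 0, 0, 0], [0, -0.0067, 0, 0, 0], [0, -0.0067, 0, 0, 0], [0, -0.0067, 0, 0, 0], [0, -0.0067, 0, 0, 0], [0, -0.0067, 0, 0, 0], [0, -0.0067, 0, 0, 0], [0, -0.0067, 0, 0, 0], [0, -0.0067, 0, 0, 0], [0, -0.0067, 0, 0, 0], [0, -0.0067, 0, 0, 0], [0, -0.0067, 0, 0, 0], [0, 0, 0, 0, 0]],
  ],
)

```text
t: 10.7
ee_pos: [517.1, -184.8, 11.2]
ee_rot: [3.141, 0.001, -1.955]
force: [0.7, -0.3, -0.5]
width: 0.4
gripper_force: 0.0Traceback (most recent call last):
```

```bash
python3 - <<'E'
from h import *
im,p,s=grab();cv2.imwrite("pics/w6.png",im[:,:,::-1]);rack(im,p)
im,p,s=grab("top");cv2.imwrite("pics/t6.png",im[:,:,::-1]);m=masks(im)
for k in("blue","red","orange"):
    a=m[k][150:230,200:345];print(k,a.sum())
print(s["force"],s["torque"],s["ee_pos"],s["ee_rot"])
a=cv2.resize(cv2.imread("pics/t6.png")[135:225,195:345],None,fx=2.6,fy=2.6,interpolation=2);b=cv2.resize(cv2.imread("pics/w6.png"),None,fx=.8,fy=.8)
h=max(a.shape[0],b.shape[0]);cv2.imwrite("pics/v6.png",np.hstack([cv2.copyMakeBorder(x,0,h-x.shape[0],0,0,0) for x in(a,b)]))
E
```

```text
  File "<stdin>", line 2, in <module>
  File "h.py", line 34, in rack
    o=biggest(masks(im)["orange"]&(cv2.dilate(hull,np.ones((25,25)))>0));v,u=np.nonzero(o);T=ray(p,(u.mean(),v.mean()),27)
  File "h.py", line 25, in biggest
    n,l,st,c=cv2.connectedComponentsWithStats(m.astype(np.uint8));i=1+st[1:,4].argmax();return l==i
                                                                      ~~~~~~~~~~~~~~~^^
ValueError: attempt to get argmax of an empty sequence
```

```bash
cat >> h.py <<'E'
def top():
    "rack from the top camera: blue pixels (body top, z=30) in bay coordinates: axis by PCA, farthest point"
    im,p,s=grab("top");cv2.imwrite("pics/t_%.0f.png"%(100*s["t"]),im[:,:,::-1])
    h=cv2.cvtColor(im,cv2.COLOR_RGB2HSV).astype(int);b=(h[...,0]>100)&(h[...,0]<130)&(h[...,1]>70)&(h[...,2]>40)
    b[:,:200]=0;b[:,345:]=0;b[:135]=0;b[230:]=0
    r=masks(im)["red"];r[:,:200]=0;r[:,345:]=0;r[:135]=0;r[230:]=0
    def pts(m,z): v,u=np.nonzero(m);return np.array([bay(ray(p,q,z)) for q in np.c_[u,v]])
    B=pts(b,30);R=pts(r,56) if r.any() else np.zeros((0,2));R=R[np.hypot(*(R-[-129,15]).T)>24]
    for n,Q in(("blue",B),("red",R)):
        if len(Q)<5: print(n,len(Q));continue
        mu=Q.mean(0);d=np.linalg.svd(Q-mu,full_matrices=False)[2][0];d*=np.sign(d[0]);e=(Q-mu)@d
        print(n,len(Q),"mean",mu.round(1),"theta",np.degrees(np.arctan2(d[1],d[0])).round(1),"ends",(mu+d*e.min()).round(1),(mu+d*e.max()).round(1))
    print("tool bay",bay(s["ee_pos"][:2]).round(1),"z",s["ee_pos"][2].round(1),"yaw",s["ee_rot"][2].round(3),"F",s["force"].round(1))
E
python3 -c "
from h import *
top()
im=cv2.imread('pics/w6.png')[:,:,::-1].copy();m=masks(im)
for k in m: v,u=np.nonzero(m[k]); print(k,len(u),[] if not len(u) else [u.min(),u.max(),v.min(),v.max()])
"
```

```text
blue 303 mean [-128.9   80.1] theta -18.9 ends [-207.1  106.8] [-41.  50.]
red 26 mean [-125.5   74.3] theta -18.3 ends [-190.2   95.7] [-57.3  51.8]
tool bay [-240.8  114.2] z 11.1 yaw -1.955 F [ 0.9 -0.3 -0.9]
blue 23 [np.int64(251), np.int64(260), np.int64(329), np.int64(331)]
green 0 []
red 0 []
orange 0 []
```

Converted, -4 mm is -0.0067.

Call:
steer_hand(
  rows=[
    [[0, -0.0067, 0, 0, 0], [0, -0.0067, 0, 0, 0], [0, -0.0067, 0, 0, 0], [0, -0.0067, 0, 0, 0], [0, -0.0067, 0, 0, 0], [0, -0.0067, 0, 0, 0], [0, -0.0067, 0, 0, 0], [0, -0.0067, 0, 0, 0], [0, -0.0067, 0, 0, 0], [0, -0.0067, 0, 0, 0], [0, -0.0067, 0, 0, 0], [0, -0.0067, 0, 0, 0], [0, -0.0067, 0, 0, 0], [0, -0.0067, 0, 0, 0], [0, -0.0067, 0, 0, 0], [0, -0.0067, 0, 0, 0], [0, -0.0067, 0, 0, 0], [0, -0.0067, 0, 0, 0], [0, 0, 0, 0, 0]],
  ],
)

```text
t: 12.38
ee_pos: [544.2, -118.2, 11.3]
ee_rot: [-3.141, 0.0, -1.955]
force: [0.6, 1.3, -0.4]
width: 0.1
gripper_force: 0.0
```

```bash
python3 -c "
from h import *
top()"
```

```text
blue 276 mean [-50.6  52.8] theta -20.5 ends [-126.   81.] [29.1 22.9]
red 24 mean [-54.4  50.2] theta -18.3 ends [-118.9   71.6] [10.  28.9]
tool bay [-172.6   90.9] z 11.3 yaw -1.955 F [ 0.6  1.3 -0.4]
```

Converted, -4 mm is -0.0067, -3 mm is -0.005.

Call:
steer_hand(
  rows=[
    [[0, -0.0067, 0, 0, 0], [0, -0.0067, 0, 0, 0], [0, -0.0067, 0, 0, 0], [0, -0.0067, 0, 0, 0], [0, -0.0067, 0, 0, 0], [0, -0.0067, 0, 0, 0], [0, -0.0067, 0, 0, 0], [0, -0.0067, 0, 0, 0], [0, -0.0067, 0, 0, 0], [0, -0.0067, 0, 0, 0], [0, -0.0067, 0, 0, 0], [0, -0.0067, 0, 0, 0], [0, -0.005, 0, 0, 0], [0, -0.005, 0, 0, 0], [0, 0, 0, 0, 0]],
  ],
)

```text
t: 13.68
ee_pos: [564.4, -68.3, 11.3]
ee_rot: [3.142, 0.0, -1.955]
force: [-0.4, -0.4, -0.8]
width: -0.0
gripper_force: 0.0
```

```bash
python3 -c "
from h import *
top()"
```

```text
blue 243 mean [ 5.9 33.4] theta -21.5 ends [-62.1  60.2] [76.1  5.7]
red 20 mean [-8.6 34.3] theta -17.9 ends [-56.7  49.9] [59.8 12.1]
tool bay [-121.6   73.8] z 11.3 yaw -1.955 F [-0.4 -0.4 -0.8]
```

Converted, -3 mm is -0.005.

Call:
steer_hand(
  rows=[
    [[0, -0.005, 0, 0, 0], [0, -0.005, 0, 0, 0], [0, -0.005, 0, 0, 0], [0, -0.005, 0, 0, 0], [0, -0.005, 0, 0, 0], [0, -0.005, 0, 0, 0], [0, -0.005, 0, 0, 0], [0, -0.005, 0, 0, 0], [0, 0, 0, 0, 0]],
  ],
)

```text
t: 14.48
ee_pos: [573.5, -46.0, 11.3]
ee_rot: [-3.141, 0.0, -1.955]
force: [0.1, 0.7, -0.1]
width: 0.3
gripper_force: 0.0
```

```bash
python3 -c "
from h import *
top()"
```

```text
blue 245 mean [35.1 26.5] theta -16.9 ends [-31.6  46.8] [105.9   4.9]
red 15 mean [33.1 24.4] theta -16.7 ends [-27.   42.4] [83.3  9.3]
tool bay [-98.8  66. ] z 11.3 yaw -1.955 F [ 0.1  0.7 -0.1]
```

The rows are not in the units I measure in: shifts go in shares of 600 mm and turns go in shares of 180 degrees. I convert before sending: 24 mm is 0.04, 15 mm is 0.025, 0.1135 rad is 0.0361.

Call:
steer_hand(
  rows=[
    [[0, 0.02, 0, 0, 0], [0, 0.0217, 0, 0, 0], [0, 0, 0.025, 0, 0], [0, 0, 0.025, 0, 0], [0, 0, 0.025, 0, 0], [0, 0, 0, 0, 0.0361], [0, 0, 0, 0, 0.0361], [0, 0, 0, 0, 0.0361], [0, 0, 0, 0, 0.0361], [0, 0, 0, 0, 0.0361], [0, 0, 0, 0, 0.0361], [0, 0, 0, 0, 0.0361], [0, 0, 0, 0, 0.0361], [0, 0, 0, 0, 0.0361], [0, 0, 0, 0, 0.0361], [0, 0, 0, 0, 0.0361], [0, 0, 0, 0, 0], [0, -0.0067, 0.04, 0, 0], [0, -0.0067, 0.04, 0, 0], [0, 0, 0, 0, 0]],
  ],
)

```text
t: 16.2
ee_pos: [533.4, -3.6, 11.4]
ee_rot: [3.141, 0.0, 3.085]
force: [-0.2, 0.2, 0.8]
width: -0.1
gripper_force: 0.0
```

```bash
python3 -c "
from h import *
top()"
```

```text
blue 151 mean [52.9 21.1] theta -14.2 ends [14.9 30.7] [103.1   8.4]
red 9 mean [57.1 17.1] theta -17.8 ends [27.1 26.7] [83.2  8.8]
tool bay [-58.8 108.6] z 11.4 yaw 3.085 F [-0.2  0.2  0.8]
```

Converted, -5 mm is -0.0083, -4 mm is -0.0067.

Call:
steer_hand(
  rows=[
    [[0, -0.0083, 0, 0, 0], [0, -0.0067, 0, 0, 0], [0, -0.0067, 0, 0, 0], [0, -0.0067, 0, 0, 0], [0, -0.0067, 0, 0, 0], [0, -0.0067, 0, 0, 0], [0, -0.0067, 0, 0, 0], [0, -0.0067, 0, 0, 0], [0, -0.0067, 0, 0, 0], [0, -0.0067, 0, 0, 0], [0, -0.0067, 0, 0, 0], [0, -0.0067, 0, 0, 0], [0, -0.0067, 0, 0, 0], [0, -0.0067, 0, 0, 0], [0, -0.0067, 0, 0, 0], [0, 0, 0, 0, 0]],
  ],
)

```text
t: 17.58
ee_pos: [594.9, -9.4, 11.3]
ee_rot: [3.142, 0.001, 3.079]
force: [-0.5, -0.3, -0.3]
width: -0.2
gripper_force: 0.0
```

```bash
python3 - <<'E'
from h import *
top();im,p,s=grab();cv2.imwrite("pics/w7.png",im[:,:,::-1]);m=masks(im)
for k in("blue","red","orange"): v,u=np.nonzero(m[k]);print(k,len(u),ray(p,(u.mean(),v.mean()),28) if len(u) else 0)
E
```

```text
blue 147 mean [56.1 13.6] theta 1.3 ends [19.  12.8] [104.5  14.7]
red 12 mean [54.8  9.5] theta -4.7 ends [28.6 11.6] [89.9  6.6]
tool bay [-61.   46.8] z 11.3 yaw 3.079 F [-0.5 -0.3 -0.3]
blue 9832 [612.11681162  63.50225968]
red 69 [664.84490731 109.40669787]
orange 439 [595.77237426 -30.00461332]
```

Converted, -4 mm is -0.0067, -3 mm is -0.005.

Call:
steer_hand(
  rows=[
    [[0, -0.0067, 0, 0, 0], [0, -0.0067, 0, 0, 0], [0, -0.005, 0, 0, 0], [0, -0.005, 0, 0, 0], [0, -0.0033, 0, 0, 0], [0, 0, 0, 0, 0]],
  ],
)

```text
t: 18.18
ee_pos: [610.4, -10.3, 11.2]
ee_rot: [3.142, 0.0, 3.079]
force: [0.6, -0.8, -0.3]
width: 0.2
gripper_force: 0.0
```

```bash
python3 - <<'E'
from h import *
top()
E
```

```text
blue 123 mean [57. 12.] theta 5.3 ends [18.8  8.4] [104.8  16.4]
red 12 mean [57.6  5.3] theta 0.7 ends [32.2  5. ] [93.1  5.8]
tool bay [-61.   31.3] z 11.2 yaw 3.079 F [ 0.6 -0.8 -0.3]
```

Converted, 14 mm is 0.0233, 5 mm is 0.0083.

Call:
steer_hand(
  rows=[
    [[0, 0.0083, 0, 0, 0], [0, 0.0067, 0, 0, 0], [0, 0, 0.0233, 0, 0], [0, 0, 0.0233, 0, 0], [0, 0, 0.0233, 0, 0], [0, 0, 0.0233, 0, 0], [0, 0, 0.0233, 0, 0], [0, 0, 0, 0, 0], [0, -0.005, 0, 0, 0], [0, -0.0033, 0, 0, 0], [0, -0.0033, 0, 0, 0], [0, -0.0033, 0, 0, 0], [0, -0.0033, 0, 0, 0]],
  ],
)

```text
t: 19.32
ee_pos: [616.1, 59.0, 11.2]
ee_rot: [3.142, -0.001, 3.079]
force: [-5.4, 2.9, 4.3]
width: 0.2
gripper_force: 2.7
```

```bash
python3 - <<'E'
from h import *
top()
E
```

```text
blue 61 mean [-63.1   6.7] theta 88.5 ends [-63.7 -14. ] [-62.7  20.7]
red 0
tool bay [ 8.6 29.8] z 11.2 yaw 3.079 F [-5.4  2.9  4.3]
```

Converted, -1.5 mm is -0.0025.

Call:
steer_hand(
  rows=[
    [[0, -0.0025, 0, 0, 0], [0, -0.0025, 0, 0, 0], [0, 0, 0, 0, 0]],
  ],
)

```text
t: 19.62
ee_pos: [616.1, 59.1, 11.0]
ee_rot: [-3.141, -0.006, 3.079]
force: [-19.0, -0.5, 15.5]
width: 0.4
gripper_force: 9.7
```

Call:
steer_hand(
  rows=[
    [[0, -0.0017, 0, 0, 0], [0, -0.0017, 0, 0, 0], [0, 0, 0, 0, 0]],
  ],
)

```text
t: 19.87
ee_pos: [616.2, 59.2, 10.8]
ee_rot: [-3.141, -0.009, 3.079]
force: [-29.9, 0.3, 23.2]
width: 0.0
gripper_force: 15.2
```

Pressing is now firm against the back rail, with no further travel. I'll back off and inspect.

Converted, -30 mm is -0.05, -20 mm is -0.0333.

Call:
steer_hand(
  rows=[
    [[0, 0.0067, 0, 0, 0], [0, 0.0083, 0, 0, 0], [0, 0.0083, -0.0167, 0, 0], [0, 0.0083, -0.0333, 0, 0], [0, 0.025, -0.0333, 0, 0], [0, 0.05, 0, 0, 0], [0, 0.05, 0, -0.0333, 0], [0, 0.05, 0, -0.05, 0], [0, 0.0167, 0.0167, -0.05, 0], [0, 0.0167, 0.0333, -0.05, 0], [0, 0, 0.0333, -0.05, 0], [0, 0, 0, -0.0333, 0], [0, 0, 0, 0, 0], [0, 0, 0, 0, 0]],
  ],
)

```text
t: 21.03
ee_pos: [478.7, 67.6, 171.4]
ee_rot: [-3.141, 0.003, 3.079]
force: [0.7, -1.0, -0.7]
width: 0.1
gripper_force: 0.0
```

```bash
python3 - <<'E'
from h import *
top();im,p,s=grab();np.save("w8.npy",im);print(s["ee_pos"],s["ee_rot"]);cv2.imwrite("pics/w8.png",im[:,:,::-1])
a=np.array([proj(p,np.r_[world(b),30]) for b in((-140,-40),(-140,60),(120,-40),(120,60))]);print(a.round())
x0,y0=np.clip(a.min(0)-5,0,None).astype(int);x1,y1=(a.max(0)+5).astype(int);c=im[y0:y1,x0:x1];k=min(790/c.shape[1],590/c.shape[0]);print(x0,y0,k)
cv2.imwrite("pics/w8c.png",cv2.resize(c,None,fx=k,fy=k,interpolation=cv2.INTER_CUBIC)[:,:,::-1])
E
```

```text
blue 274 mean [ 7.4 10.4] theta 1.4 ends [-76.4   8.3] [104.7  12.8]
red 23 mean [15.9  2.6] theta 0.3 ends [-45.1   2.3] [89.9  2.9]
tool bay [  9.  167.4] z 171.4 yaw 3.079 F [ 0.7 -1.  -0.7]
[478.12489942  67.5372103  170.38699781] [-3.14148140e+00  4.46780063e-04  3.07893209e+00]
[[119. 354.]
 [103. 277.]
 [357. 355.]
 [369. 277.]]
98 271 2.8727272727272726
```

View pics/w8c.png

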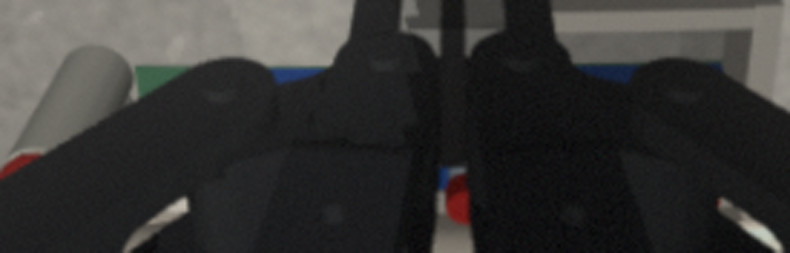

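The gripper hides most of the rack here. The rack's near edge appears level on both sides (left (290,67), right (690,65)), and its front end is at (722,65), short of the stop. I'll move above for a clear view.

Converted, -25 mm is -0.0417, -15 mm is -0.025.

Call:
steer_hand(
  rows=[
    [[0, 0, 0, -0.0417, 0], [0, 0, 0, -0.0417, 0], [0, 0, 0, -0.0417, 0], [0, -0.0417, -0.0067, 0, 0], [0, -0.0417, -0.0067, 0, 0], [0, -0.0417, -0.0067, 0, 0], [0, -0.0417, -0.0067, 0, 0], [0, -0.0417, -0.0067, 0, 0], [0, -0.025, -0.0067, 0, 0], [0, 0, 0, 0, 0], [0, 0, 0, 0, 0], [0, 0, 0, 0, 0]],
  ],
)

```text
t: 22.13
ee_pos: [615.6, 35.2, 244.8]
ee_rot: [3.142, -0.002, 3.079]
force: [-0.4, 0.6, 0.5]
width: 0.0
gripper_force: 0.0
```

```bash
python3 - <<'E'
from h import *
im,p,s=grab();np.save("w9.npy",im);print(s["ee_pos"],s["ee_rot"]);cv2.imwrite("pics/w9.png",im[:,:,::-1])
a=np.array([proj(p,np.r_[world(b),30]) for b in((-140,-40),(-140,60),(120,-40),(120,60))]);print(a.round())
x0,y0=np.clip(a.min(0)-8,0,None).astype(int);x1,y1=(a.max(0)+8).astype(int);c=im[y0:y1,x0:x1];k=min(790/c.shape[1],590/c.shape[0]);print(x0,y0,k)
cv2.imwrite("pics/w9c.png",cv2.resize(c,None,fx=k,fy=k,interpolation=cv2.INTER_CUBIC)[:,:,::-1])
m=masks(im)
B=biggest(m["blue"]);v,u=np.nonzero(B);us=np.arange(u.min()+4,u.max()-4,6)
e=np.array([(q,np.nonzero(B[:,q])[0].min()-.5) for q in us]);W=np.array([bay(ray(p,q,0)) for q in e]);print("near base edge bay y",W[:,1].round(1),"x",W[0,0].round(),W[-1,0].round())
R=m["red"];v,u=np.nonzero(R);W=np.array([bay(ray(p,q,55)) for q in np.c_[u,v]]);W=W[(abs(W[:,1])<25)&(W[:,0]>-105)];print("caps",len(W),W.mean(0),"slope deg",np.degrees(np.polyfit(W[:,0],W[:,1],1)[0]))
E
```

```text
[615.64316349  35.17172783 244.82771537] [ 3.14150621e+00 -1.71118328e-03  3.07888684e+00]
[[145. 211.]
 [135. 123.]
 [373. 210.]
 [383. 122.]]
126 113 2.981132075471698
near base edge bay y [ 9.6 10.7 10.7 10.7 11.8 11.8 11.8 12.9 12.9 10.5 11.7 11.6 12.8 12.8
 14.  16.3 17.5 18.7 18.7 18.7 18.7 18.7 18.7 18.7 18.7 18.7 18.7] x -70.0 111.0
caps 841 [22.11296652  3.10121734] slope deg 0.3289431184452452
```

View pics/w9c.png

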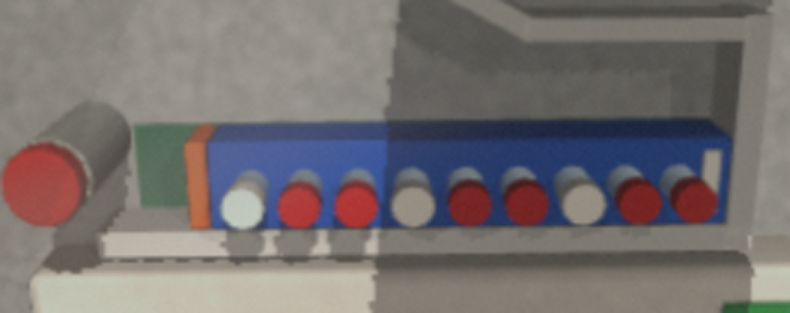

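The rack lies flush along the back rail. Its far edge runs parallel to the rail (228→224 px over 535 px), the front end is just short of the stop at (730,220), and the tail at (190,175) is clear of the post. It is upright and nothing touches it, so I'm handing in.

```bash
python3 -c "
from workcell import manip
print(manip.finish_job())"
```

```text
the job is handed in; nothing more can be done
None
```

The blue rack is parked flush along the back rail, between the end stop and the post, and I handed the job in at about 22 s; the highest force I read was about 38 N at the wrist, while pressing the rack against the rail, and nothing else was touched.

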